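# Clamp a canister in the iris stand

## Robot

A 6-joint arm with a two-finger parallel gripper is mounted at the origin on the work surface. World frame = base frame: x ahead of the robot, y to its left, z up, the work surface at z = 0. Lengths are in m, angles in degrees, forces in N, time in s.
With the tool pointing down it reaches from about 0.35 to 0.875 m from the base axis. Payload 4.2 kg.
Tool frame: the origin (TCP) lies between the finger pads; the fingertips stand 8 mm ahead of it and the grasp point (between the pads) lies 11 mm behind it; z points along the fingers, y is the line along which they close (so a half turn about z gives the same grasp; the last joint's range is limited). The gripper opens to 87 mm and grips with 3 to 60 N. Pads are 19 mm wide; open, the fingers measure 117 mm over their backs; the gripper's body (75 mm by 190 mm) begins 51 mm behind the grasp point.
Start: joints at [79.561, 22.042, 0.453, 0, -68.411, -14.817], TCP at [0.267, 0.565, 0.231] pointing down, gripper open.
Joint ranges: [-179.83, 179.83], [-69.29, 118.12], [-61.27, 80.66], [-181.25, 117.63], [-171.15, -9.14], [-177.46, 177.46]. Speed limits (degrees/s): [159.86, 159.86, 180, 180, 180, 180].

## Interface

Orientations are given as a 3x3 rotation matrix whose columns are the frame's x, y, z axes.
In Python, from station import sense, capture, camera_model, finish_job, find_in gives the robot as it stands. The module is installed in compiled form; this text tells all that it offers.
- The arm moves only by the tool arm_command, never from a script. Its argument "motion" is a list of rows, each a list of 7 numbers: the finger opening in mm, from 0 to 87, then the shift along the tool's x, y, z in mm, then the turn, a rotation vector about the tool's x, y, z in rad. In form: [[jaw, dx, dy, dz, rx, ry, rz], ...]. A call has 1 to 8 rows; each row shifts and turns the commanded pose from where the row before left it, along the tool's axes as they then stand; what a row does not reach is not made up. A row lasts 1/10 s, in which the tool goes at most 50 mm and 8.59 degrees, less where a joint would pass 70% of its speed; a pose out of reach is approached as far as the arm can. A call with a gripper value outside its range is refused whole. The fingers move at their own pace and stop on an object; the grip force is fixed at half the most. Time passes only in rows, so rows that do not move let the fingers close. It gives the time, the measured TCP pose, the force, the opening and the grip force at its end, in the units of the state.
- sense(): the state, without advancing time (a new reading comes with each control period).
- capture(name): name is "scene" or "top" or "wrist"; returns the picture (420x560x3 uint8, red, green, blue); there is no depth.
- camera_model(name): a dict with "fx", "fy", "cx", "cy" (pixels), "R" (3x3) and "t" (3): a world point X has camera coordinates R X + t. Camera axes: x right, y down, z forward; pixel columns grow to the right and rows downward; lengths in m; the calibration is good to about 2 mm. The wrist camera is an equidistant fisheye: a pixel r from the principal point sees the ray r / f radians off the axis. A picture is of the moment at which its call begins: read the wrist's pose just before it. camera_model takes no time and is no camera call; for the wrist camera it gives the pose at the moment of the call.
- finish_job(): hands the job in; it is judged then, once.
Trained networks look in the newest picture that a camera, given by its name, has taken for a name from the list of things; names that differ only in an ending like _2 or _b are one class to them, and where a whole thing is asked for, a point or a joint stands for the part that bears it (a point fixed in the world has none). Each returns a list of dicts, best first, with "p" (0 to 1); they miss things now and then, are a little off and sometimes report something else, mostly with a low value. They report only what shows in the picture. A call takes as long as a camera call. They do not tell look-alikes from the thing itself.
- find_in(target, camera): "location" ([row, column] in pixels, amid what is visible of it).
The state is a dict: "time_s": time; "joints": joint angles; "joint_velocities": joint speeds; "effort": joint torques, N m; "tcp_pos": TCP position; "ee_rot": TCP orientation; "wrist_force": force on the tool from outside, world axes, zero at the start; "moment": the same for the moment, N m; "gripper_width": opening from 0.0 (shut) to 1.0 (fully open); "gripper_force": force on a finger pad.
Only numpy, scipy, OpenCV 4.12 (cv2) and the standard library are available. Lean on these libraries where they do the work, as an engineer would, in place of code of your own. Each camera call takes 0.05 s, during which the arm holds its last target. There are 200 camera calls.

## Task

Take the slim screw-top canister out of the rack, stand it in the well of the round clamp stand and let go of it. Then turn only the slim knurled ring, clockwise seen from above, until its plunger presses the canister on the seat in the well with about 14 N - snug, never over 22 N - and let go. Do not touch the fixed collars above and below the ring, and leave the other things alone.

Things in the scene. Friction and masses are not known exactly. Their poses are not given: they have to be found in the camera images.
- stand: Fixed round clamp stand, axis vertical; origin at the centre of its underside, on the bench. Upwards on one axis: steel foot 104 mm diameter, top at 10 mm (floor of the well); low fixed collar, up to 48 mm; slim ring, 50 to 62 mm; top fixed collar, 63.5 to 70 mm. A round well of 35 mm bore, open at the top, goes down the axis to the floor at 10 mm. The canister's top is at 104 mm in it.
- ring_mid (a point): Centre of the slim dark knurled ring, 62 mm diameter, 12 mm high, on the stand's axis 56 mm above the bench. Taken by its rim from above, a finger on each side, the tips over but not on the low collar (whose top is 8 mm below this point). It turns clockwise from above by up to 1.45 rad from its start, stays where it is left, and drives a plunger into the well, 12 mm per rad.
- ring: The same ring; origin on the axis at its lower face. Turning takes a steady 0.34 N m (at rest up to 0.34 either way stays felt: compare signed readings after equal steps) until the plunger bears, then 0.012 N m more per N of clamping: 0.17 more at 14 N, 0.26 more at 22 N. Each 0.01 rad then adds about 1 N. Before, it may nudge the loose canister across the well.
- seat: Fixed upright steel seat strip, 10 mm wide, 58 mm high, on the well wall at the stand's own +x side, full height of the well, face 16 mm from the axis (1.5 mm proud of the bore); origin on the axis, 11 mm above the bench. A sprung plunger (8 N/mm) opposite presses the canister on it. The plunger's length was set by others, up to 3 mm either way, and is not given: it bears after some 0.4 to 1.0 rad.
- collar_low: Low fixed collar, 76 mm diameter, origin on the axis at its lower face; its top lies 38 mm above that. Not to be touched by the robot.
- collar_top: Top fixed collar, 52 mm diameter, 6.5 mm high, origin on the axis at its lower face. Not to be touched by the robot.
- canister_mid (a point): Half-way point on the axis of the slim white screw-top polyethylene canister, z up along it: 94 mm tall overall, body 28 mm diameter, knurled cap 30 mm diameter on the top 20 mm. 60 g or so. At the start it stands in the middle hole of the rack.
- canister: The same canister; origin at the centre of its underside.
- rack: Fixed yellow block rack, 56 x 150 mm and 50 mm high, origin at the centre of its underside, with three 32 mm holes along its y, 48 mm apart, 35 mm deep (floor 15 mm above the bench). The canister's top stands 109 mm above the bench in it.
- jar: Bystander: brown glass reagent jar, 68 mm diameter, 100 mm tall, origin at the centre of its underside.
- canister_big: Bystander: wide white screw-top canister, 60 mm diameter, 85 mm tall, origin at the centre of its underside.
- spatula: Bystander: steel spatula 180 mm long lying flat along its x, origin at the middle of its underside.
Mind the look-alikes: they are no part of the job. Leave any orange look-alike of the canister alone.

How it is judged (in metres and radians):
On the way, in this order (a step that is already met when the one before it is completed fails the run):
1. the canister stands on the floor of the well, let go of, not yet clamped (z of canister_mid in the frame of stand between 0.053 and 0.061 m and horizontal distance between canister_mid and stand below 0.005 m and angle between canister_mid's own z axis and vertical below 0.09 rad and contact force between each of the arm, the fingers and canister below 0.3 N and contact force between seat and canister below 3 N), for 0.2 s.
2. the ring has brought the plunger to press the canister on its seat with 8 N or more (z of canister_mid in the frame of stand between 0.053 and 0.061 m and horizontal distance between canister_mid and stand below 0.005 m and angle between canister_mid's own z axis and vertical below 0.09 rad and contact force between seat and canister above 8 N), for 0.2 s.
At the end, for the whole second after the job is handed in: The canister stands in the well, on its floor within 4 mm, within 5 mm of the axis, within 0.09 rad of upright, at rest, pressed on the seat with 8 to 22 N; canister and ring are let go (all of step 2 and contact force between each of the arm, the fingers and canister below 0.3 N and contact force between seat and canister below 22 N and contact force between the fingers and ring below 0.3 N and linear speed of canister below 0.01 m/s); the robot touches nothing.
It fails at once if the robot touches a fixed collar with more than 2 N (contact force between any of the fingers, the arm and collar_low above 2 N or contact force between any of the fingers, the arm and collar_top above 2 N).
It fails at once if the canister is pressed on the seat with more than 22 N (contact force between seat and canister above 22 N).
It fails at once if a bystander is moved by more than 20 mm (distance of any of jar, canister_big, spatula from where it was at the start of the episode above 0.02 m).
It also fails if it takes over 72 s, if anything falls off the work surface, if the arm or the gripper's body presses on something with over 40 N, if the wrist force passes 120 N, or if a joint passes its speed limit or range.

## Working session

There is one attempt and no reset: what is moved stays moved. The work goes in short steps, Python scripts to look and compute and a tool call to move; the robot and the scene stay as the last step left them, time stands still between calls to the robot, and variables do not carry over. Pictures are saved under pics/ and viewed, at most 10 in all, crops included, and the job is handed in when it is done.

Besides the shell and the picture viewer there is one more tool, called by a JSON object that holds its "api" and its "payload". arm_command: Moves the arm, as the interface text tells. Its arguments: {"type":"object","properties":{"motion":{"type":"array"}},"required":["motion"]}

```bash
mkdir -p pics; cat > h.py <<'E'
import numpy as np, cv2
from station import *
def ray(cam,rc,m=None):
    m=m or camera_model(cam); R=np.array(m["R"]);t=np.array(m["t"])
    u=(rc[1]-m["cx"])/m["fx"]; v=(rc[0]-m["cy"])/m["fy"]
    if cam=="wrist":
        r=np.hypot(u,v); d=np.array([np.sin(r)*u/max(r,1e-9),np.sin(r)*v/max(r,1e-9),np.cos(r)])
    else: d=np.array([u,v,1.])
    return -R.T@t, R.T@d
def atz(cam,rc,z,m=None):
    c,d=ray(cam,rc,m); return c+d*(z-c[2])/d[2]
def proj(cam,X,m=None):
    m=m or camera_model(cam); p=np.array(m["R"])@np.array(X)+np.array(m["t"])
    if cam=="wrist":
        th=np.arctan2(np.hypot(p[0],p[1]),p[2]); n=max(np.hypot(p[0],p[1]),1e-9)
        return [m["cy"]+m["fy"]*th*p[1]/n, m["cx"]+m["fx"]*th*p[0]/n]
    return [m["cy"]+m["fy"]*p[1]/p[2], m["cx"]+m["fx"]*p[0]/p[2]]
E
python3 - <<'E'
from h import *
Z={"canister":.06,"rack":.04,"stand":.04,"ring":.056,"jar":.05,"canister_big":.04,"spatula":0.003}
for c in ("top","scene"):
    im=capture(c); cv2.imwrite(f"pics/{c}0.png",im[:,:,::-1])
    for n in Z:
        for d in find_in(n,c)[:3]: print(c,n,np.round(d["location"]),round(d["p"],2),np.round(atz(c,d["location"],Z[n]),3))
s=sense(); print(s["time_s"],np.round(s["ee_rot"],3).tolist())
m=camera_model("wrist"); print({k:np.round(v,3).tolist() for k,v in m.items()})
m=camera_model("top"); print({k:np.round(v,3).tolist() for k,v in m.items()})
E
```

```text
top canister [206. 401.] 0.64 [ 0.582 -0.199  0.06 ]
top canister [150. 393.] 0.57 [ 0.683 -0.185  0.06 ]
top rack [207. 386.] 0.98 [ 0.582 -0.177  0.04 ]
top stand [208. 193.] 0.79 [0.575 0.182 0.04 ]
top stand [210. 205.] 0.53 [0.572 0.16  0.04 ]
top ring [210. 201.] 0.64 [0.569 0.164 0.056]
top jar [115. 272.] 0.96 [0.75  0.036 0.05 ]
top canister_big [121. 345.] 0.69 [ 0.743 -0.101  0.04 ]
top spatula [290. 297.] 0.92 [ 0.422 -0.014  0.003]
scene canister [232. 167.] 0.98 [ 0.558 -0.191  0.06 ]
scene canister [282. 184.] 0.92 [ 0.699 -0.188  0.06 ]
scene canister [196. 361.] 0.23 [0.585 0.192 0.06 ]
scene rack [258. 165.] 0.86 [ 0.604 -0.205  0.04 ]
scene stand [212. 358.] 0.89 [0.611 0.171 0.04 ]
scene ring [201. 356.] 0.65 [0.593 0.177 0.056]
scene jar [269. 332.] 0.71 [0.749 0.035 0.05 ]
scene canister_big [295. 251.] 0.78 [ 0.743 -0.098  0.04 ]
scene spatula [202. 242.] 0.7 [ 0.422 -0.013  0.003]
0.8 [[0.904, -0.427, -0.0], [-0.427, -0.904, 0.0], [-0.0, -0.0, -1.0]]
{'fx': 325.192, 'fy': 325.192, 'cx': 278.252, 'cy': 215.247, 'R': [[-0.427, -0.904, -0.001], [-0.866, 0.408, 0.289], [-0.261, 0.124, -0.957]], 't': [0.625, -0.034, 0.39]}
{'fx': 408.21, 'fy': 408.21, 'cx': 276.336, 'cy': 210.052, 'R': [[0.015, -0.999, -0.035], [-0.997, -0.013, -0.076], [0.075, 0.036, -0.997]], 't': [0.019, 0.575, 0.754]}
```

View pics/top0.png

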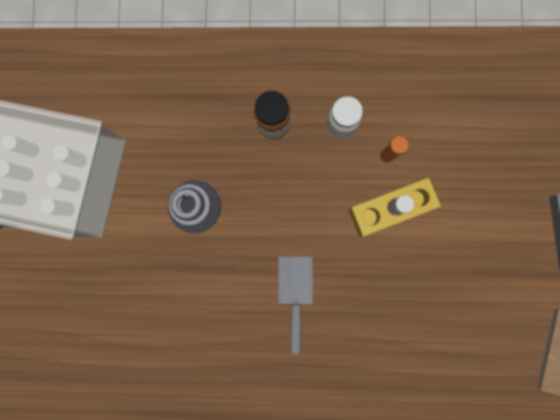

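View pics/scene0.png

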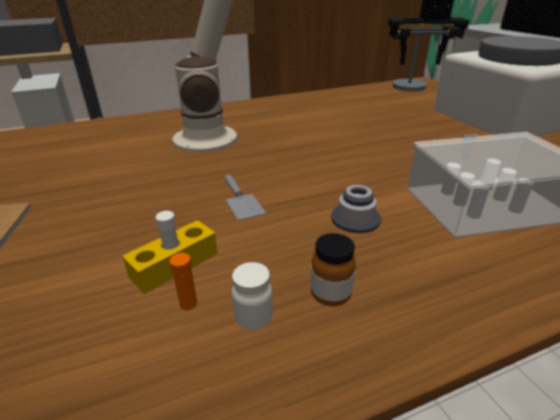

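Canister candidates: the white one at top (204,405) / scene (232,167), and the orange one at top (148,398) / scene (282,184). The white one fits, because it is slim and stands in the rack's middle hole. The orange one is the look-alike, and the white tubes inside the clear bin at the left are not part of the job. I'll confirm with one crop.

```bash
python3 - <<'E'
from h import *
im=cv2.imread("pics/top0.png"); a=im[135:245,340:450]; b=im[160:250,150:240]
cv2.imwrite("pics/crop0.png",np.hstack([cv2.resize(a,(400,400)),cv2.resize(b,(400,400))]))
g=im.astype(int); w=(g.min(2)>150); w[:, :380]=0;w[:,425:]=0;w[:185]=0;w[230:]=0
ys,xs=np.nonzero(w); rc=[ys.mean(),xs.mean()]; print("cap",rc,len(ys),atz("top",rc,.107))
s=sense(); p=np.array(s["tcp_pos"]);R=np.array(s["ee_rot"])
for n,X in(("can",atz("top",rc,.107)),("stand",atz("top",[206.5,194],.006))):
    print(n,X,"tool-frame mm",R.T@(X-p)*1000, "r",np.hypot(*X[:2]))
E
```

```text
cap [np.float64(203.58232931726909), np.float64(404.5903614457831)] 249 [ 0.5816289  -0.19154743  0.107     ]
can [ 0.5816289  -0.19154743  0.107     ] tool-frame mm [607.80068139 550.04669269 123.53698851] r 0.6123582259227859
stand [0.58055158 0.18847965 0.006     ] tool-frame mm [444.67731102 206.81507933 224.55962129] r 0.6103807916700199
```

View pics/crop0.png

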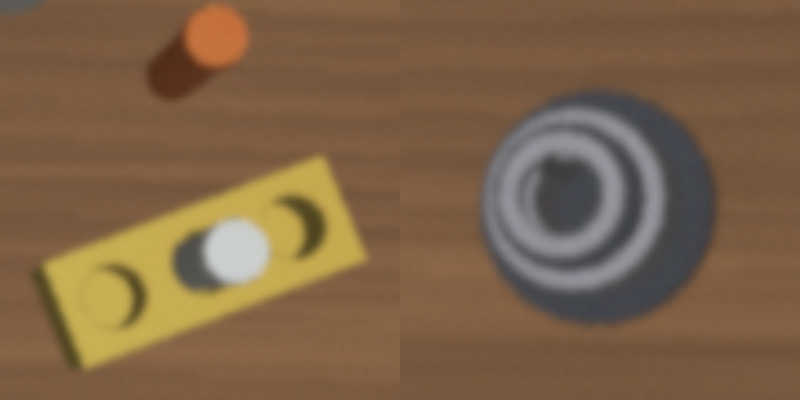

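The crop confirms the white-capped canister in the rack's middle hole (crop 237,250), with the orange look-alike standing apart at (217,37). The empty stand is on the right, its bore at about (570,195). I'll go over the stand first for a close look.

{"api": "arm_command", "payload": {"motion": [[87, 44, 21, 0, 0, 0, 0], [87, 44, 21, 0, 0, 0, 0], [87, 44, 21, 0, 0, 0, 0], [87, 44, 21, 0, 0, 0, 0], [87, 44, 21, 0, 0, 0, 0], [87, 44, 21, 0, 0, 0, 0], [87, 44, 21, 0, 0, 0, 0], [87, 44, 20, 0, 0, 0, 0]]}}

```text
time_s: 1.6
tcp_pos: [0.5147, 0.2623, 0.2309]
ee_rot: [[0.905, -0.426, 0.001], [-0.426, -0.905, 0.0], [0.0, -0.001, -1.0]]
wrist_force: [-0.4, 0.3, 0.4]
gripper_width: 0.996
gripper_force: 0.0
```

{"api": "arm_command", "payload": {"motion": [[87, 46, 20, 0, 0, 0, 0], [87, 46, 20, 0, 0, 0, 0], [87, 0, 0, 0, 0, 0, 0], [87, 0, 0, 0, 0, 0, 0]]}}

```text
time_s: 2.0
tcp_pos: [0.5802, 0.1875, 0.2301]
ee_rot: [[0.903, -0.429, -0.001], [-0.429, -0.903, -0.0], [-0.001, 0.0, -1.0]]
wrist_force: [0.5, 0.3, 0.9]
gripper_width: 1.002
gripper_force: 0.0
```

```bash
python3 - <<'E'
from h import *
s=sense(); m=camera_model("wrist"); im=capture("wrist"); cv2.imwrite("pics/w1.png",im[:,:,::-1])
print(s["time_s"],s["tcp_pos"],np.round(s["ee_rot"],3).tolist(),s["joints"])
for n,z in(("ring",.056),("stand",.05),("collar_top",.07)):
    for d in find_in(n,"wrist")[:2]: print(n,np.round(d["location"]),round(d["p"],2),atz("wrist",d["location"],z,m))
print("exp ring px",proj("wrist",[.5806,.1885,.07],m))
np.save("m1.npy",m,allow_pickle=True)
E
```

```text
2.0 [0.58020545 0.18753759 0.23011834] [[0.903, -0.429, -0.001], [-0.429, -0.903, -0.0], [-0.001, 0.0, -1.0]] [ 3.30993181e+01  2.05955035e+01 -1.81155906e+00 -1.23337119e-02
 -6.76292060e+01  3.14865656e+01]
ring [174. 272.] 0.87 [0.60564001 0.18240232 0.056     ]
stand [187. 276.] 0.62 [0.59125274 0.18516064 0.05      ]
collar_top [186. 276.] 0.67 [0.59555335 0.18215169 0.07      ]
exp ring px [np.float64(201.59517634523976), np.float64(276.9181143406576)]
```

View pics/w1.png

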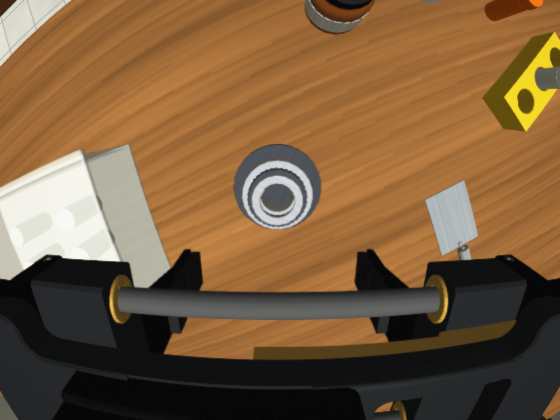

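The wrist view shows the empty stand at about (187,277), with the top collar near (195,277), the jar and rack at top right, and the spatula at right. I'll fit the stand's known circles to the image edges.

```bash
cat >> h.py <<'E'
def fit(gray,cam,m,circles,x0,y0,rng=.02):
    g=cv2.GaussianBlur(gray,(0,0),1.0).astype(np.float32)
    gx=cv2.Sobel(g,cv2.CV_32F,1,0);gy=cv2.Sobel(g,cv2.CV_32F,0,1);G=np.minimum(np.hypot(gx,gy),200)
    th=np.linspace(0,2*np.pi,90,endpoint=False); best=[]
    def sc(x,y):
        t=0
        for z,r in circles:
            P=np.array([proj(cam,[x+r*np.cos(a),y+r*np.sin(a),z],m) for a in th],np.float32)
            t+=cv2.remap(G,P[:,1].reshape(1,-1),P[:,0].reshape(1,-1),1).mean()
        return t
    st=rng/5
    while st>.0004:
        c=[(sc(x0+i*st,y0+j*st),x0+i*st,y0+j*st) for i in range(-5,6) for j in range(-5,6)]
        s,x0,y0=max(c); st/=4
    return s,x0,y0
E
python3 - <<'E'
from h import *
m=np.load("m1.npy",allow_pickle=True).item(); g=cv2.imread("pics/w1.png",0)
C={"foot":(.01,.052),"low":(.048,.038),"top":(.07,.026),"bore":(.07,.0175)}
for k in C: print(k,fit(g,"wrist",m,[C[k]],.583,.186,.015))
print("all",fit(g,"wrist",m,list(C.values()),.583,.186,.015))
mt=camera_model("top"); gt=cv2.imread("pics/top0.png",0)
print("top",fit(gt,"top",mt,list(C.values()),.581,.188,.015))
E
```

```text
foot (np.float32(94.37533), 0.5822499999999999, 0.1875)
low (np.float32(179.00613), 0.5822499999999999, 0.18825)
top (np.float32(175.703), 0.5822499999999999, 0.1875)
bore (np.float32(153.18861), 0.589, 0.18525)
all (np.float32(605.1177), 0.5822499999999999, 0.18825)
top (np.float32(395.29907), 0.581, 0.188)
```

{"api": "arm_command", "payload": {"motion": [[87, 20.5, 42.7, 0, 0, 0, 0], [87, 20.5, 42.7, 0, 0, 0, 0], [87, 20.5, 42.7, 0, 0, 0, 0], [87, 20.5, 42.7, 0, 0, 0, 0], [87, 20.5, 42.7, 0, 0, 0, 0], [87, 20.5, 42.7, 0, 0, 0, 0], [87, 20.5, 42.7, 0, 0, 0, 0], [87, 20.5, 42.7, 0, 0, 0, 0]]}}

```text
time_s: 3.0
tcp_pos: [0.5823, -0.1904, 0.2312]
ee_rot: [[0.906, -0.424, 0.001], [-0.424, -0.906, -0.0], [0.001, -0.0, -1.0]]
wrist_force: [0.6, 0.5, 0.1]
gripper_width: 1.002
gripper_force: 0.0
```

{"api": "arm_command", "payload": {"motion": [[87, 0, 0, 10, 0, 0, 0], [87, 0, 0, 10, 0, 0, 0], [87, 0, 0, 0, 0, 0, 0], [87, 0, 0, 0, 0, 0, 0]]}}

```text
time_s: 3.4
tcp_pos: [0.5824, -0.1883, 0.2103]
ee_rot: [[0.906, -0.424, -0.001], [-0.424, -0.906, -0.0], [-0.001, 0.0, -1.0]]
wrist_force: [0.7, 0.2, -0.1]
gripper_width: 0.995
gripper_force: 0.0
```

```bash
python3 - <<'E'
from h import *
s=sense(); m=camera_model("wrist"); im=capture("wrist"); cv2.imwrite("pics/w2.png",im[:,:,::-1])
p=np.array(s["tcp_pos"]);R=np.array(s["ee_rot"]);print(s["time_s"],p,np.round(R,3).tolist())
for d in find_in("canister","wrist")[:2]: print(np.round(d["location"]),round(d["p"],2),atz("wrist",d["location"],.09,m))
g=cv2.cvtColor(im,cv2.COLOR_RGB2GRAY)
r=fit(g,"wrist",m,[(.109,.015)],.5816,-.1915,.01); print(r)
print("tool mm",R.T@(np.array([r[1],r[2],.088])-p)*1000)
for a in range(0,360,15):
    q=proj("wrist",[r[1]+.015*np.cos(np.radians(a)),r[2]+.015*np.sin(np.radians(a)),.109],m); cv2.circle(im,(int(q[1]),int(q[0])),0,(255,0,0),-1)
q=[int(v) for v in proj("wrist",[r[1],r[2],.109],m)]
cv2.imwrite("pics/w2c.png",cv2.resize(im[max(q[0]-70,0):q[0]+70,q[1]-90:q[1]+90,::-1],None,fx=3,fy=3))
E
```

```text
3.4 [ 0.58237091 -0.18827397  0.21033952] [[0.906, -0.424, -0.001], [-0.424, -0.906, -0.0], [-0.001, 0.0, -1.0]]
[211. 281.] 0.65 [ 0.58233477 -0.1916723   0.09      ]
[108. 224.] 0.57 [ 0.6842964  -0.18647618  0.09      ]
(np.float32(145.35747), 0.5821, -0.192)
tool mm [  1.4172829    3.44459742 122.3398609 ]
```

View pics/w2c.png

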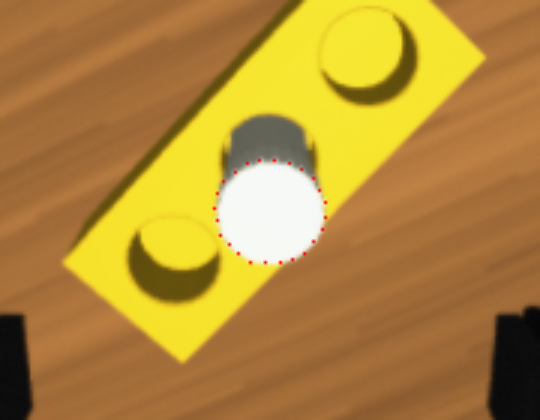

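The fitted cap circle (red dots) lies exactly on the white cap. Now to descend and grip.

{"api": "arm_command", "payload": {"motion": [[87, 1.4, 3.4, 25, 0, 0, 0], [87, 0, 0, 30, 0, 0, 0], [87, 0, 0, 30, 0, 0, 0], [87, 0, 0, 22, 0, 0, 0], [87, 0, 0, 15, 0, 0, 0], [87, 0, 0, 0, 0, 0, 0], [50, 0, 0, 0, 0, 0, 0], [25, 0, 0, 0, 0, 0, 0]]}}

```text
time_s: 4.3
tcp_pos: [0.5832, -0.1936, 0.0901]
ee_rot: [[0.905, -0.426, 0.003], [-0.426, -0.905, -0.001], [0.003, -0.001, -1.0]]
wrist_force: [0.1, 0.4, 0.6]
gripper_width: 0.893
gripper_force: 0.0
```

{"api": "arm_command", "payload": {"motion": [[20, 0, 0, 0, 0, 0, 0], [20, 0, 0, 0, 0, 0, 0], [20, 0, 0, 0, 0, 0, 0], [20, 0, 0, 0, 0, 0, 0], [20, 0, 0, 0, 0, 0, 0], [20, 0, 0, 0, 0, 0, 0]]}}

```text
time_s: 4.9
tcp_pos: [0.5821, -0.1938, 0.0886]
ee_rot: [[0.904, -0.427, 0.0], [-0.427, -0.904, -0.0], [0.0, 0.0, -1.0]]
wrist_force: [-0.2, -0.3, -0.1]
gripper_width: 0.356
gripper_force: 0.1
```

{"api": "arm_command", "payload": {"motion": [[20, 0, 0, 0, 0, 0, 0], [20, 0, 0, 0, 0, 0, 0], [20, 0, 0, 0, 0, 0, 0]]}}

```text
time_s: 5.2
tcp_pos: [0.5821, -0.1938, 0.0885]
ee_rot: [[0.904, -0.427, -0.0], [-0.427, -0.904, 0.0], [-0.0, 0.0, -1.0]]
wrist_force: [1.2, 0.3, 1.2]
gripper_width: 0.335
gripper_force: 30.0
```

{"api": "arm_command", "payload": {"motion": [[20, 0, 0, -5, 0, 0, 0], [20, 0, 0, -20, 0, 0, 0], [20, 0, 0, -30, 0, 0, 0], [20, 0, 0, -25, 0, 0, 0], [20, 0, 0, 0, 0, 0, 0]]}}

```text
time_s: 5.7
tcp_pos: [0.5846, -0.1943, 0.1733]
ee_rot: [[0.905, -0.426, 0.009], [-0.426, -0.905, -0.002], [0.009, -0.002, -1.0]]
wrist_force: [0.2, -0.4, -0.4]
gripper_width: 0.33
gripper_force: 30.0
```

{"api": "arm_command", "payload": {"motion": [[20, -10, -21, -5, 0, 0, 0], [20, -20, -42.5, 0, 0, 0, 0], [20, -20, -42.5, 0, 0, 0, 0], [20, -20, -42.5, 0, 0, 0, 0], [20, -20, -42.5, 0, 0, 0, 0], [20, -20, -42.5, 0, 0, 0, 0], [20, -20, -42.5, 0, 0, 0, 0], [20, -16, -34, 0, 0, 0, 0]]}}

```text
time_s: 6.5
tcp_pos: [0.5815, 0.1513, 0.1729]
ee_rot: [[0.905, -0.426, -0.001], [-0.426, -0.905, -0.0], [-0.001, 0.0, -1.0]]
wrist_force: [-0.2, 0.4, -0.0]
gripper_width: 0.33
gripper_force: 30.0
```

{"api": "arm_command", "payload": {"motion": [[20, -11, -23, 0, 0, 0, 0], [20, -5.2, -11.6, 0, 0, 0, 0], [20, 0, 0, 0, 0, 0, 0], [20, 0, 0, 0, 0, 0, 0], [20, 0, 0, 0, 0, 0, 0]]}}

```text
time_s: 7.0
tcp_pos: [0.5823, 0.1856, 0.1734]
ee_rot: [[0.904, -0.428, -0.001], [-0.428, -0.904, -0.0], [-0.0, 0.001, -1.0]]
wrist_force: [0.0, -0.2, -0.1]
gripper_width: 0.335
gripper_force: 30.0
```

```bash
python3 - <<'E'
from h import *
s=sense(); m=camera_model("wrist"); im=capture("wrist"); cv2.imwrite("pics/w3.png",im[:,:,::-1])
p=np.array(s["tcp_pos"]);R=np.array(s["ee_rot"]);print(s["time_s"],p,np.round(R,3).tolist())
g=cv2.cvtColor(im,cv2.COLOR_RGB2GRAY); zt=p[2]+.0205
r=fit(g,"wrist",m,[(zt,.015)],p[0],p[1],.008); print("cap",r)
f=fit(g,"wrist",m,[(.01,.052),(.048,.038)],.5822,.188,.006); print("stand",f)
print("cap-tcp tool",R.T@(np.array([r[1],r[2],p[2]])-p)*1000,"stand-tcp tool",R.T@(np.array([f[1],f[2],p[2]])-p)*1000)
for x,y,z,rr in((r[1],r[2],zt,.015),(f[1],f[2],.01,.052),(f[1],f[2],.048,.038)):
  for a in range(0,360,10):
    q=proj("wrist",[x+rr*np.cos(np.radians(a)),y+rr*np.sin(np.radians(a)),z],m); cv2.circle(im,(int(round(q[1])),int(round(q[0]))),0,(255,0,0),-1)
q=[int(v) for v in proj("wrist",[f[1],f[2],.07],m)]
cv2.imwrite("pics/w3c.png",cv2.resize(im[max(q[0]-60,0):q[0]+90,q[1]-95:q[1]+95,::-1],None,fx=4,fy=4))
E
```

```text
7.0 [0.58231117 0.18563808 0.17343876] [[0.904, -0.428, -0.001], [-0.428, -0.904, -0.0], [-0.0, 0.001, -1.0]]
cap (np.float32(114.59274), np.float64(0.5823111748599673), np.float64(0.18563807894006035))
stand (np.float32(238.80463), 0.5822, 0.188)
cap-tcp tool [0. 0. 0.] stand-tcp tool [-1.11189287e+00 -2.08679770e+00 -7.46931225e-04]
```

View pics/w3c.png

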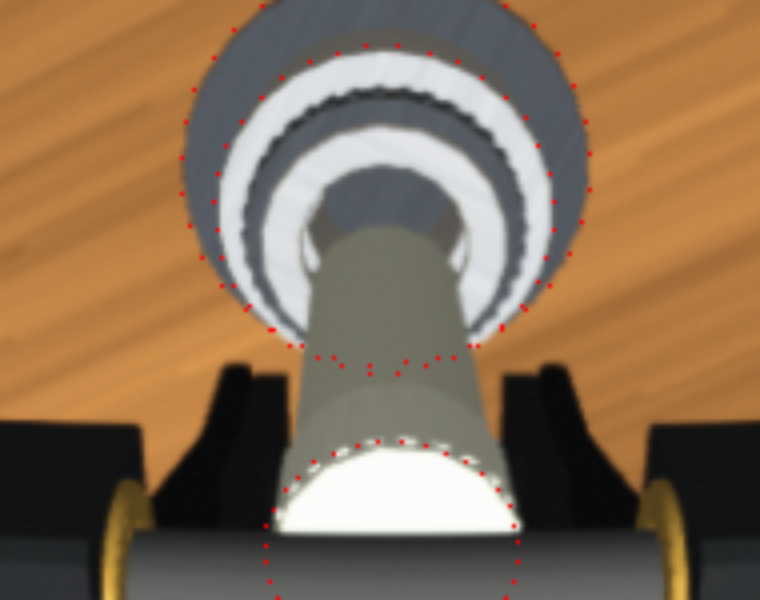

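The canister hangs upright over the well. The stand fit is good sideways and slightly far along tool x. I'll correct by about (-1.2, -2.6) mm and lower it.

{"api": "arm_command", "payload": {"motion": [[20, -1.2, -2.6, 0, 0, 0, 0], [20, 0, 0, 8, 0, 0, 0], [20, 0, 0, 10, 0, 0, 0], [20, 0, 0, 8, 0, 0, 0], [20, 0, 0, 4, 0, 0, 0], [20, 0, 0, 4, 0, 0, 0], [20, 0, 0, 4, 0, 0, 0], [20, 0, 0, 0, 0, 0, 0]]}}

```text
time_s: 7.85
tcp_pos: [0.582, 0.1898, 0.1349]
ee_rot: [[0.904, -0.427, -0.001], [-0.427, -0.904, -0.001], [-0.001, 0.001, -1.0]]
wrist_force: [0.6, 0.0, -1.8]
gripper_width: 0.334
gripper_force: 30.0
```

{"api": "arm_command", "payload": {"motion": [[20, 0, 0, 4, 0, 0, 0], [20, 0, 0, 4, 0, 0, 0], [20, 0, 0, 4, 0, 0, 0], [20, 0, 0, 0, 0, 0, 0]]}}

```text
time_s: 8.25
tcp_pos: [0.5821, 0.1899, 0.1227]
ee_rot: [[0.904, -0.427, -0.001], [-0.427, -0.904, -0.0], [-0.001, 0.001, -1.0]]
wrist_force: [-0.0, -0.8, -0.6]
gripper_width: 0.336
gripper_force: 30.0
```

{"api": "arm_command", "payload": {"motion": [[20, 0, 0, 6, 0, 0, 0], [20, 0, 0, 6, 0, 0, 0], [20, 0, 0, 6, 0, 0, 0], [20, 0, 0, 6, 0, 0, 0], [20, 0, 0, 5, 0, 0, 0], [20, 0, 0, 4, 0, 0, 0], [20, 0, 0, 0, 0, 0, 0]]}}

```text
time_s: 8.95
tcp_pos: [0.5821, 0.1899, 0.0895]
ee_rot: [[0.904, -0.427, -0.001], [-0.427, -0.904, -0.0], [-0.001, 0.001, -1.0]]
wrist_force: [-0.4, -0.8, -1.2]
gripper_width: 0.333
gripper_force: 29.9
```

{"api": "arm_command", "payload": {"motion": [[20, 0, 0, 2, 0, 0, 0], [20, 0, 0, 2, 0, 0, 0], [20, 0, 0, 0, 0, 0, 0], [20, 0, 0, 0, 0, 0, 0]]}}

```text
time_s: 9.35
tcp_pos: [0.5822, 0.1899, 0.0864]
ee_rot: [[0.904, -0.427, -0.0], [-0.427, -0.904, -0.0], [-0.0, 0.0, -1.0]]
wrist_force: [-0.9, -1.4, -1.7]
gripper_width: 0.335
gripper_force: 29.9
```

{"api": "arm_command", "payload": {"motion": [[20, 0, 0, 1.5, 0, 0, 0], [20, 0, 0, 0, 0, 0, 0], [20, 0, 0, 0, 0, 0, 0]]}}

```text
time_s: 9.65
tcp_pos: [0.5823, 0.1899, 0.085]
ee_rot: [[0.904, -0.427, -0.0], [-0.427, -0.904, -0.0], [-0.0, 0.0, -1.0]]
wrist_force: [-0.4, -1.7, 0.4]
gripper_width: 0.335
gripper_force: 29.9
```

{"api": "arm_command", "payload": {"motion": [[20, 0, 0, 1, 0, 0, 0], [20, 0, 0, 0, 0, 0, 0], [20, 0, 0, 0, 0, 0, 0]]}}

```text
time_s: 9.95
tcp_pos: [0.5824, 0.1899, 0.084]
ee_rot: [[0.904, -0.427, -0.0], [-0.427, -0.904, -0.0], [-0.0, 0.0, -1.0]]
wrist_force: [-1.5, -2.0, 0.3]
gripper_width: 0.335
gripper_force: 29.9
```

{"api": "arm_command", "payload": {"motion": [[20, 0, 0, 0.7, 0, 0, 0], [20, 0, 0, 0, 0, 0, 0], [45, 0, 0, 0, 0, 0, 0], [87, 0, 0, 0, 0, 0, 0], [87, 0, 0, 0, 0, 0, 0], [87, 0, 0, 0, 0, 0, 0], [87, 0, 0, 0, 0, 0, 0]]}}

```text
time_s: 10.65
tcp_pos: [0.5826, 0.1902, 0.0834]
ee_rot: [[0.904, -0.427, 0.001], [-0.427, -0.904, 0.0], [0.0, -0.001, -1.0]]
wrist_force: [0.1, 0.1, -0.1]
gripper_width: 0.704
gripper_force: 0.0
```

{"api": "arm_command", "payload": {"motion": [[87, 0, 0, 0, 0, 0, 0], [87, 0, 0, 0, 0, 0, 0], [87, 0, 0, 0, 0, 0, 0], [87, 0, 0, -20, 0, 0, 0], [87, 0, 0, -25, 0, 0, 0], [87, 0, 0, -25, 0, 0, 0], [87, 0, 0, 0, 0, 0, 0], [87, 0, 0, 0, 0, 0, 0]]}}

```text
time_s: 11.45
tcp_pos: [0.5824, 0.1901, 0.1538]
ee_rot: [[0.904, -0.427, 0.001], [-0.427, -0.904, 0.001], [0.0, -0.001, -1.0]]
wrist_force: [-0.4, 0.4, -0.3]
gripper_width: 1.0
gripper_force: 0.0
```

```bash
python3 - <<'E'
from h import *
s=sense(); m=camera_model("wrist"); im=capture("wrist"); cv2.imwrite("pics/w4.png",im[:,:,::-1])
p=np.array(s["tcp_pos"]);R=np.array(s["ee_rot"]);print(s["time_s"],p,s["joints"],s["moment"])
g=cv2.cvtColor(im,cv2.COLOR_RGB2GRAY)
r=fit(g,"wrist",m,[(.104,.015)],.5822,.188,.006); f=fit(g,"wrist",m,[(.01,.052),(.048,.038)],.5822,.188,.006)
for n,q in(("cap",r),("stand",f)): print(n,q,"tool",R.T@(np.array([q[1],q[2],p[2]])-p)*1000)
for x,y,z,rr in((r[1],r[2],.104,.015),(f[1],f[2],.01,.052),(f[1],f[2],.048,.038),(f[1],f[2],.07,.026)):
  for a in range(0,360,10):
    q=proj("wrist",[x+rr*np.cos(np.radians(a)),y+rr*np.sin(np.radians(a)),z],m); cv2.circle(im,(int(round(q[1])),int(round(q[0]))),0,(255,0,0),-1)
q=[int(v) for v in proj("wrist",[f[1],f[2],.07],m)]
cv2.imwrite("pics/w4c.png",cv2.resize(im[max(q[0]-70,0):q[0]+70,q[1]-95:q[1]+95,::-1],None,fx=4,fy=4))
E
```

```text
11.45 [0.58237953 0.19007402 0.15378319] [ 3.31846099e+01  2.43630932e+01 -7.53575368e+00 -2.63362037e-02
 -5.80355663e+01  3.15589360e+01] [-0.00628614  0.04914281 -0.02791802]
cap (np.float32(179.0801), 0.5822, 0.1916) tool [-0.81377223 -1.30330919  0.00132047]
stand (np.float32(245.06529), 0.5822, 0.188) tool [ 0.72303396  1.95218078 -0.00211007]
```

View pics/w4c.png

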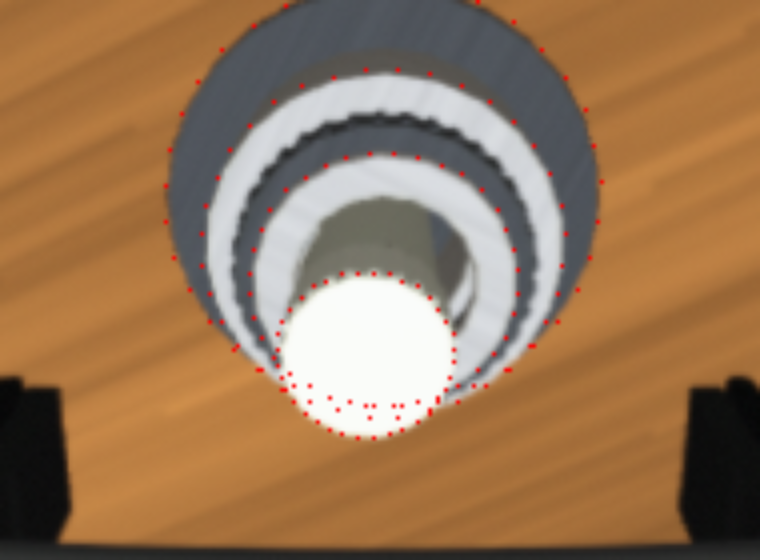

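The canister stands in the well, its cap at crop (370,355) and offset about 3.5 mm, within tolerance. The collar circles fit well. Next I'll centre the tool on the axis and descend to the ring.

{"api": "arm_command", "payload": {"motion": [[87, 0.7, 1.5, 5, 0, 0, 0], [87, 0, 0, 25, 0, 0, 0], [87, 0, 0, 25, 0, 0, 0], [87, 0, 0, 18, 0, 0, 0], [87, 0, 0, 12, 0, 0, 0], [87, 0, 0, 5, 0, 0, 0], [87, 0, 0, 0, 0, 0, 0], [87, 0, 0, 0, 0, 0, 0]]}}

```text
time_s: 12.3
tcp_pos: [0.5829, 0.1886, 0.064]
ee_rot: [[0.904, -0.426, 0.001], [-0.426, -0.904, 0.0], [0.001, -0.001, -1.0]]
wrist_force: [-0.2, -0.6, -0.2]
gripper_width: 1.002
gripper_force: 0.0
```

```bash
cat > s.py <<'E'
from h import *
s=sense(); R=np.array(s["ee_rot"]); print(round(s["time_s"],2),"tcp",np.round(np.array(s["tcp_pos"])*1000,1),"yaw",round(float(np.arctan2(R[1,0],R[0,0])),4),"F",np.round(s["wrist_force"],1),"M",np.round(s["moment"],3),"j6",round(s["joints"][5],2),"t6",round(s["effort"][5],3),"w",round(s["gripper_width"]*87,1),round(s["gripper_force"],1))
E
python3 s.py
```

```text
12.3 tcp [582.9 188.6  64. ] yaw -0.4406 F [-0.2 -0.6 -0.2] M [-0.01  -0.025 -0.013] j6 31.69 t6 -0.0 w 87.2 0.0
```

{"api": "arm_command", "payload": {"motion": [[87, 0, 0, 4.3, 0, 0, 0], [87, 0, 0, 0, 0, 0, 0], [70, 0, 0, 0, 0, 0, 0], [58, 0, 0, 0, 0, 0, 0], [55, 0, 0, 0, 0, 0, 0], [55, 0, 0, 0, 0, 0, 0], [55, 0, 0, 0, 0, 0, 0], [55, 0, 0, 0, 0, 0, 0]]}}

```text
time_s: 13.1
tcp_pos: [0.5823, 0.1881, 0.0592]
ee_rot: [[0.904, -0.427, -0.0], [-0.427, -0.904, -0.0], [-0.0, 0.0, -1.0]]
wrist_force: [-0.3, -0.7, 2.0]
gripper_width: 0.7
gripper_force: 30.0
```

```bash
python3 s.py
```

```text
13.1 tcp [582.3 188.1  59.2] yaw -0.4406 F [-0.3 -0.7  2. ] M [-0.293  0.133 -0.028] j6 31.7 t6 -0.048 w 60.9 30.0
```

{"api": "arm_command", "payload": {"motion": [[55, 0, 0, 0, 0, 0, 0.02], [55, 0, 0, 0, 0, 0, 0.02], [55, 0, 0, 0, 0, 0, 0.02], [55, 0, 0, 0, 0, 0, 0.02], [55, 0, 0, 0, 0, 0, 0.02], [55, 0, 0, 0, 0, 0, 0]]}}

```text
time_s: 13.7
tcp_pos: [0.5822, 0.188, 0.0591]
ee_rot: [[0.857, -0.516, -0.0], [-0.516, -0.857, -0.0], [-0.0, 0.001, -1.0]]
wrist_force: [-0.2, -3.6, 3.6]
gripper_width: 0.702
gripper_force: 30.0
```

```bash
python3 s.py
```

```text
13.7 tcp [582.2 188.   59.1] yaw -0.542 F [-0.2 -3.6  3.6] M [-0.807  0.326  0.064] j6 25.9 t6 -0.171 w 61.0 30.0
```

{"api": "arm_command", "payload": {"motion": [[55, 0, 0, 0, 0, 0, 0.03], [55, 0, 0, 0, 0, 0, 0.03], [55, 0, 0, 0, 0, 0, 0.03], [55, 0, 0, 0, 0, 0, 0.03], [55, 0, 0, 0, 0, 0, 0.02], [55, 0, 0, 0, 0, 0, 0.01], [55, 0, 0, 0, 0, 0, 0]]}}

```text
time_s: 14.4
tcp_pos: [0.5821, 0.1878, 0.0591]
ee_rot: [[0.77, -0.639, -0.001], [-0.639, -0.77, -0.001], [-0.0, 0.001, -1.0]]
wrist_force: [-1.4, -4.8, 4.6]
gripper_width: 0.702
gripper_force: 30.0
```

```bash
python3 s.py
```

```text
14.4 tcp [582.1 187.8  59.1] yaw -0.6926 F [-1.4 -4.8  4.6] M [-1.439  0.546  0.231] j6 17.28 t6 -0.266 w 61.1 30.0
```

{"api": "arm_command", "payload": {"motion": [[55, 0.2, 0.25, 0, 0, 0, 0.02], [55, 0, 0, 0, 0, 0, 0.02], [55, 0, 0, 0, 0, 0, 0.02], [55, 0, 0, 0, 0, 0, 0.02], [55, 0, 0, 0, 0, 0, 0.02]]}}

```text
time_s: 14.9
tcp_pos: [0.582, 0.1877, 0.0591]
ee_rot: [[0.702, -0.712, -0.001], [-0.712, -0.702, -0.001], [-0.0, 0.001, -1.0]]
wrist_force: [-2.4, -4.1, 6.0]
gripper_width: 0.703
gripper_force: 30.0
```

```bash
python3 s.py
```

```text
14.9 tcp [582.  187.7  59.1] yaw -0.7928 F [-2.4 -4.1  6. ] M [-1.318  0.848  0.381] j6 11.55 t6 -0.222 w 61.2 30.0
```

{"api": "arm_command", "payload": {"motion": [[55, 0, 0, 0, 0, 0, 0], [55, 0, 0, 0, 0, 0, 0]]}}

```text
time_s: 15.1
tcp_pos: [0.582, 0.1877, 0.0591]
ee_rot: [[0.702, -0.712, -0.001], [-0.712, -0.702, -0.0], [-0.0, 0.001, -1.0]]
wrist_force: [-3.5, -4.5, 4.4]
gripper_width: 0.701
gripper_force: 30.0
```

```bash
python3 s.py
```

```text
15.1 tcp [582.  187.7  59.1] yaw -0.7929 F [-3.5 -4.5  4.4] M [-1.309  0.872  0.103] j6 11.56 t6 -0.17 w 61.0 30.0
```

{"api": "arm_command", "payload": {"motion": [[55, 0, 0.25, 0, 0, 0, 0.01], [55, 0, 0, 0, 0, 0, 0.01], [55, 0, 0, 0, 0, 0, 0.01], [55, 0, 0, 0, 0, 0, 0.01]]}}

```text
time_s: 15.5
tcp_pos: [0.5819, 0.1876, 0.0591]
ee_rot: [[0.673, -0.739, -0.001], [-0.739, -0.673, -0.0], [-0.0, 0.001, -1.0]]
wrist_force: [-3.8, -4.2, 5.2]
gripper_width: 0.701
gripper_force: 30.0
```

```bash
python3 s.py
```

```text
15.5 tcp [581.9 187.6  59.1] yaw -0.8321 F [-3.8 -4.2  5.2] M [-1.213  0.875  0.364] j6 9.3 t6 -0.285 w 61.0 30.0
```

{"api": "arm_command", "payload": {"motion": [[55, 0, 0, 0, 0, 0, 0.01], [55, 0, 0, 0, 0, 0, 0.01], [55, 0, 0, 0, 0, 0, 0.01], [55, 0, 0, 0, 0, 0, 0.01]]}}

```text
time_s: 15.9
tcp_pos: [0.5819, 0.1876, 0.0591]
ee_rot: [[0.643, -0.766, -0.001], [-0.766, -0.643, -0.001], [-0.0, 0.001, -1.0]]
wrist_force: [-2.8, -4.9, 5.5]
gripper_width: 0.702
gripper_force: 30.0
```

```bash
python3 s.py
```

```text
15.9 tcp [581.9 187.6  59.1] yaw -0.8721 F [-2.8 -4.9  5.5] M [-1.257  0.864  0.335] j6 7.01 t6 -0.286 w 61.1 30.0
```

{"api": "arm_command", "payload": {"motion": [[55, 0, 0, 0, 0, 0, 0.01], [55, 0, 0, 0, 0, 0, 0.01], [55, 0, 0, 0, 0, 0, 0.01], [55, 0, 0, 0, 0, 0, 0.01]]}}

```text
time_s: 16.3
tcp_pos: [0.5818, 0.1876, 0.0591]
ee_rot: [[0.612, -0.791, -0.001], [-0.791, -0.612, -0.001], [-0.0, 0.001, -1.0]]
wrist_force: [-3.4, -5.5, 5.0]
gripper_width: 0.702
gripper_force: 30.0
```

```bash
python3 s.py
```

```text
16.3 tcp [581.8 187.6  59.1] yaw -0.9121 F [-3.4 -5.5  5. ] M [-1.27   0.854  0.321] j6 4.71 t6 -0.286 w 61.1 30.0
```

{"api": "arm_command", "payload": {"motion": [[55, 0, 0, 0, 0, 0, 0.01], [55, 0, 0, 0, 0, 0, 0.01], [55, 0, 0, 0, 0, 0, 0.01], [55, 0, 0, 0, 0, 0, 0.01]]}}

```text
time_s: 16.7
tcp_pos: [0.5818, 0.1875, 0.0591]
ee_rot: [[0.58, -0.815, -0.001], [-0.815, -0.58, -0.001], [-0.0, 0.001, -1.0]]
wrist_force: [-3.2, -4.7, 5.0]
gripper_width: 0.703
gripper_force: 30.0
```

```bash
python3 s.py
```

```text
16.7 tcp [581.8 187.5  59.1] yaw -0.9522 F [-3.2 -4.7  5. ] M [-1.24   0.904  0.363] j6 2.42 t6 -0.286 w 61.2 30.0
```

{"api": "arm_command", "payload": {"motion": [[55, 0, 0, 0, 0, 0, 0.01], [55, 0, 0, 0, 0, 0, 0.01], [55, 0, 0, 0, 0, 0, 0.01], [55, 0, 0, 0, 0, 0, 0.01]]}}

```text
time_s: 17.1
tcp_pos: [0.5817, 0.1875, 0.0591]
ee_rot: [[0.547, -0.837, -0.001], [-0.837, -0.547, -0.001], [-0.0, 0.001, -1.0]]
wrist_force: [-3.0, -5.1, 6.0]
gripper_width: 0.698
gripper_force: 30.0
```

```bash
python3 s.py
```

```text
17.1 tcp [581.7 187.5  59.1] yaw -0.9922 F [-3.  -5.1  6. ] M [-1.299  0.99   0.337] j6 0.13 t6 -0.286 w 60.7 30.0
```

{"api": "arm_command", "payload": {"motion": [[55, 0, 0, 0, 0, 0, 0.01], [55, 0, 0, 0, 0, 0, 0.01], [55, 0, 0, 0, 0, 0, 0.01], [55, 0, 0, 0, 0, 0, 0.01]]}}

```text
time_s: 17.5
tcp_pos: [0.5817, 0.1875, 0.0591]
ee_rot: [[0.513, -0.858, -0.001], [-0.858, -0.513, -0.001], [0.0, 0.001, -1.0]]
wrist_force: [-3.7, -4.7, 5.0]
gripper_width: 0.704
gripper_force: 30.0
```

```bash
python3 s.py
```

```text
17.5 tcp [581.7 187.5  59.1] yaw -1.0322 F [-3.7 -4.7  5. ] M [-1.31   1.012  0.342] j6 -2.16 t6 -0.286 w 61.2 30.0
```

{"api": "arm_command", "payload": {"motion": [[55, 0, 0, 0, 0, 0, 0.01], [55, 0, 0, 0, 0, 0, 0.01], [55, 0, 0, 0, 0, 0, 0.01], [55, 0, 0, 0, 0, 0, 0.01]]}}

```text
time_s: 17.9
tcp_pos: [0.5816, 0.1874, 0.0591]
ee_rot: [[0.478, -0.878, -0.001], [-0.878, -0.478, -0.001], [0.0, 0.002, -1.0]]
wrist_force: [-4.3, -5.1, 5.6]
gripper_width: 0.702
gripper_force: 30.0
```

```bash
python3 s.py
```

```text
17.9 tcp [581.6 187.4  59.1] yaw -1.0722 F [-4.3 -5.1  5.6] M [-1.405  1.014  0.346] j6 -4.45 t6 -0.286 w 61.1 30.0
```

{"api": "arm_command", "payload": {"motion": [[55, 0, 0, 0, 0, 0, 0.01], [55, 0, 0, 0, 0, 0, 0.01], [55, 0, 0, 0, 0, 0, 0.01], [55, 0, 0, 0, 0, 0, 0.01]]}}

```text
time_s: 18.3
tcp_pos: [0.5816, 0.1874, 0.0591]
ee_rot: [[0.443, -0.897, -0.001], [-0.897, -0.443, -0.001], [0.0, 0.002, -1.0]]
wrist_force: [-3.5, -4.8, 6.4]
gripper_width: 0.701
gripper_force: 30.0
```

```bash
python3 s.py
```

```text
18.3 tcp [581.6 187.4  59.1] yaw -1.1121 F [-3.5 -4.8  6.4] M [-1.33   1.009  0.37 ] j6 -6.74 t6 -0.309 w 61.0 30.0
```

{"api": "arm_command", "payload": {"motion": [[55, 0, 0, 0, 0, 0, 0.01], [55, 0, 0, 0, 0, 0, 0.01], [55, 0, 0, 0, 0, 0, 0.01], [55, 0, 0, 0, 0, 0, 0.01]]}}

```text
time_s: 18.7
tcp_pos: [0.5815, 0.1874, 0.0591]
ee_rot: [[0.407, -0.914, -0.002], [-0.914, -0.407, -0.001], [0.0, 0.002, -1.0]]
wrist_force: [-4.9, -5.4, 5.4]
gripper_width: 0.704
gripper_force: 30.0
```

```bash
python3 s.py
```

```text
18.7 tcp [581.5 187.4  59.1] yaw -1.152 F [-4.9 -5.4  5.4] M [-1.363  1.1    0.438] j6 -9.03 t6 -0.342 w 61.3 30.0
```

The plunger is bearing. From here I'll use smaller steps.

{"api": "arm_command", "payload": {"motion": [[55, 0, 0, 0, 0, 0, 0.01], [55, 0, 0, 0, 0, 0, 0.01]]}}

```text
time_s: 18.9
tcp_pos: [0.5815, 0.1874, 0.0591]
ee_rot: [[0.388, -0.921, -0.002], [-0.921, -0.388, -0.001], [0.0, 0.002, -1.0]]
wrist_force: [-4.3, -4.7, 6.0]
gripper_width: 0.701
gripper_force: 30.0
```

```bash
python3 s.py
```

```text
18.9 tcp [581.5 187.4  59.1] yaw -1.1719 F [-4.3 -4.7  6. ] M [-1.375  1.13   0.429] j6 -10.17 t6 -0.359 w 61.0 30.0
```

{"api": "arm_command", "payload": {"motion": [[55, 0, 0, 0, 0, 0, 0.01], [55, 0, 0, 0, 0, 0, 0.01]]}}

```text
time_s: 19.1
tcp_pos: [0.5814, 0.1873, 0.0591]
ee_rot: [[0.37, -0.929, -0.002], [-0.929, -0.37, -0.001], [0.0, 0.002, -1.0]]
wrist_force: [-4.7, -4.6, 5.5]
gripper_width: 0.705
gripper_force: 30.0
```

```bash
python3 s.py
```

```text
19.1 tcp [581.4 187.3  59.1] yaw -1.1918 F [-4.7 -4.6  5.5] M [-1.362  1.146  0.397] j6 -11.31 t6 -0.376 w 61.3 30.0
```

{"api": "arm_command", "payload": {"motion": [[55, 0, 0, 0, 0, 0, 0.01], [55, 0, 0, 0, 0, 0, 0.01]]}}

```text
time_s: 19.3
tcp_pos: [0.5814, 0.1873, 0.0591]
ee_rot: [[0.351, -0.936, -0.002], [-0.936, -0.351, -0.001], [0.0, 0.002, -1.0]]
wrist_force: [-4.2, -5.0, 6.2]
gripper_width: 0.701
gripper_force: 30.0
```

```bash
python3 s.py
```

```text
19.3 tcp [581.4 187.3  59.1] yaw -1.2118 F [-4.2 -5.   6.2] M [-1.372  1.147  0.431] j6 -12.46 t6 -0.393 w 61.0 30.0
```

{"api": "arm_command", "payload": {"motion": [[55, 0, 0, 0, 0, 0, 0.01], [55, 0, 0, 0, 0, 0, 0.01]]}}

```text
time_s: 19.5
tcp_pos: [0.5813, 0.1873, 0.0591]
ee_rot: [[0.333, -0.943, -0.002], [-0.943, -0.333, -0.001], [0.001, 0.002, -1.0]]
wrist_force: [-4.0, -5.3, 7.0]
gripper_width: 0.705
gripper_force: 30.0
```

```bash
python3 s.py
```

```text
19.5 tcp [581.3 187.3  59.1] yaw -1.2317 F [-4.  -5.3  7. ] M [-1.293  1.133  0.46 ] j6 -13.6 t6 -0.41 w 61.3 30.0
```

{"api": "arm_command", "payload": {"motion": [[55, 0, 0, 0, 0, 0, 0.01], [55, 0, 0, 0, 0, 0, 0.01]]}}

```text
time_s: 19.7
tcp_pos: [0.5813, 0.1873, 0.0591]
ee_rot: [[0.314, -0.95, -0.002], [-0.95, -0.314, -0.001], [0.001, 0.002, -1.0]]
wrist_force: [-4.6, -5.0, 6.6]
gripper_width: 0.706
gripper_force: 30.0
```

```bash
python3 s.py
```

```text
19.7 tcp [581.3 187.3  59.1] yaw -1.2517 F [-4.6 -5.   6.6] M [-1.34   1.185  0.482] j6 -14.74 t6 -0.427 w 61.4 30.0
```

{"api": "arm_command", "payload": {"motion": [[55, 0, 0, 0, 0, 0, 0], [55, 0, 0, 0, 0, 0, 0], [55, 0, 0, 0, 0, 0, 0], [70, 0, 0, 0, 0, 0, 0], [87, 0, 0, 0, 0, 0, 0], [87, 0, 0, 0, 0, 0, 0], [87, 0, 0, 0, 0, 0, 0], [87, 0, 0, 0, 0, 0, 0]]}}

```text
time_s: 20.5
tcp_pos: [0.5825, 0.1883, 0.0589]
ee_rot: [[0.314, -0.949, 0.001], [-0.949, -0.314, 0.001], [-0.0, -0.001, -1.0]]
wrist_force: [-0.2, -0.0, 0.2]
gripper_width: 0.987
gripper_force: 0.0
```

```bash
python3 s.py
```

```text
20.5 tcp [582.5 188.3  58.9] yaw -1.251 F [-0.2 -0.   0.2] M [ 0.093  0.019 -0.012] j6 -14.7 t6 -0.002 w 85.9 0.0
```

Torque rise is 0.14–0.17 N m, so the clamp force is about 12–14 N. Released; now to retreat straight up and check.

{"api": "arm_command", "payload": {"motion": [[87, 0, 0, 0, 0, 0, 0], [87, 0, 0, -10, 0, 0, 0], [87, 0, 0, -25, 0, 0, 0], [87, 0, 0, -30, 0, 0, 0], [87, 0, 0, -30, 0, 0, 0], [87, 0, 0, -20, 0, 0, 0], [87, 0, 0, 0, 0, 0, 0], [87, 0, 0, 0, 0, 0, 0]]}}

```text
time_s: 21.3
tcp_pos: [0.5821, 0.1879, 0.1746]
ee_rot: [[0.314, -0.949, 0.001], [-0.949, -0.314, 0.001], [-0.001, -0.001, -1.0]]
wrist_force: [-0.4, -0.3, -0.4]
gripper_width: 0.997
gripper_force: 0.0
```

```bash
python3 s.py; python3 - <<'E'
from h import *
m=camera_model("wrist"); im=capture("wrist"); g=cv2.cvtColor(im,cv2.COLOR_RGB2GRAY)
print("cap",fit(g,"wrist",m,[(.104,.015)],.5822,.188,.006),"stand",fit(g,"wrist",m,[(.01,.052),(.048,.038)],.5822,.188,.006))
q=[int(v) for v in proj("wrist",[.5822,.188,.07],m)]
cv2.imwrite("pics/w5c.png",cv2.resize(im[max(q[0]-70,0):q[0]+70,q[1]-95:q[1]+95,::-1],None,fx=4,fy=4))
E
```

```text
21.3 tcp [582.1 187.9 174.6] yaw -1.2511 F [-0.4 -0.3 -0.4] M [0.088 0.014 0.   ] j6 -14.69 t6 0.002 w 86.7 0.0
cap (np.float32(174.94601), 0.5822, 0.1916) stand (np.float32(250.00119), 0.5810000000000001, 0.188)
```

View pics/w5c.png

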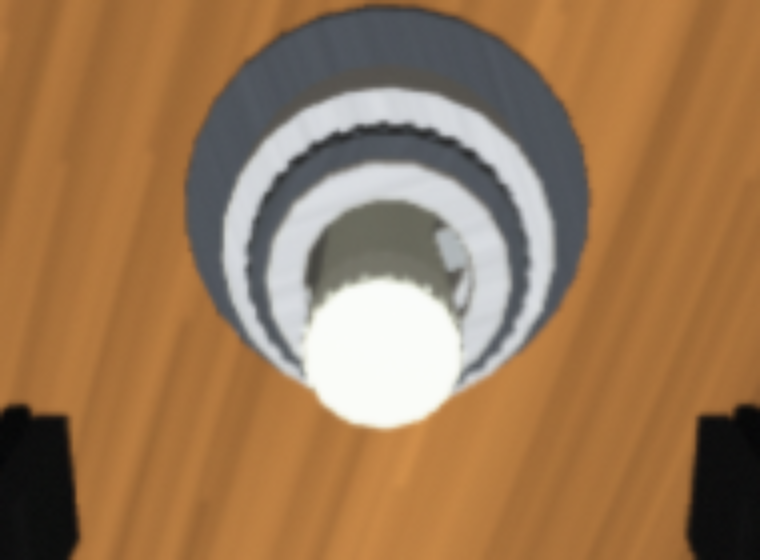

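The canister stands upright in the well with its cap at (383,352). The bright plunger block at (450,245) bears on its body, and the gripper is clear. Handing in.

```bash
python3 -c "
from station import *
print(finish_job())"
```

```text
the job is handed in; nothing more can be done
None
```

I stood the slim canister in the stand's well, turned only the slim ring clockwise until it pressed with an estimated 12–14 N (from the ring torque), let go, and handed the job in at about 21 s; no verdict came back.

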